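# Rail the pivot block to the transducer station

## Task

Lift the blue carrier by its green pivot block and lower it into the open loading bay of the rail slide, nose (the end without the tail plate) towards the grey bridge, and let go of it only once it stands in the bay. The block cannot be held under the bridge, so take the carrier again at its tail plate and slide it along until the spring bolt clicks out into the notch in its edge - not short of it and not pushed through - then leave it latched there, clear of the hand. Do not disturb the socket, the yellow cover and the end cap standing around the rail, and never tip the carrier over.

Things in the scene. Friction and masses are not known exactly. Their poses are not given: they have to be found in the camera images.
- rail: Fixed rail slide, 370 long x 110 wide. Origin: centre of its underside, on the counter; x along the push, from loading bay to bridge; z up. Slippery aluminium bed (friction about 0.2), top at z = 12; dark side guides on it, tops at z = 26, tapering from the bay's 83 gap to 75 over x = -40 to 0, 75 beyond. From x = 46 on steel lips overhang the plate's edges, undersides z = 27.5.
- rail_bay (a point): Middle of the loading bay, on the bed top (rail x = -112, z = 12). The bay spans rail x = -185 to -40, is open above and at its rear end, 83 wide between the guides. Standing in it, the carrier's underside is at rail z = 12 and its origin at rail x of about -115 to -85 (not outside -150 to -60).
- rail_bridge (a point): Centre of the underside of the grey bridge (the transducer base, brass bayonet socket on top), at rail x = 88.5, z = 58. It spans rail x = 50 to 127 across the whole width; top z = 66, socket to z = 74; legs stand outside the guides.
- rail_stop (a point): Middle of the end stop's face, rail x = 177, z = 22, beyond the bridge. A carrier pushed against it has gone too far, past the bolt.
- carrier: Loose blue carrier, about 0.4 to 0.8 kg: plate 125 long (own x from -70 to 55) x 72 wide (y) x 12 thick. Origin: on its underside, below the block and notch; x towards its nose, z up. A V notch for the bolt is cut in its -y edge at x = 0, a yellow mark beside it; the nose corner on that side is bevelled over the last 17. Latched, its origin stands at the bolt's rail x, within about 4.
- carrier_block (a point): Centre of the top of the green pivot block, straight above the carrier's origin: 36 (carrier x) x 28 (carrier y), from carrier z = 12 to 40. The grip for lifting; it passes 6 below the bridge.
- carrier_tail (a point): Centre of the rear face of the carrier's steel tail plate (carrier x = -70, z = 26): 8 thick, 50 wide, from z = 12 to 40, rear face flush with the plate's rear end. When latched it stands about 20 to 50 in front of the bridge.
- bolt (a joint): Spring bolt (red button on its outer end) across the rail on its -y side, between rail x = 73 and 97, place varies. In m: 0 = out, 0.005 = pressed back. Out until the carrier's origin is 55 mm short of it; the bevelled nose presses it back (push 5 to 8 N), it stays back while the edge slides past (3 to 5 N) and snaps out when at the notch. Pushing on out of the notch takes 8 to 12 N.
- deep_socket: Black deep socket, standing tube 28 across x 65 high, origin centre of its underside. Leave it alone
- ratchet_cover: Yellow ratchet head cover, 22 radius disc with a 30 long neck along its x, 18 high, origin under the disc. Leave it alone
- end_cap: Stainless click-wrench end cap, 34 across x 32 high, origin centre of its underside. Leave it alone
Mind the look-alikes: they are no part of the job. Several things look just like the carrier: the one meant starts farthest to the robot's right.

How it is judged:
By the outcome, as a careful person would: the job done as asked, in the order asked, and still so for the second after the job is handed in, with the robot touching nothing.
It also fails if it takes over 67 s, if anything falls off the work surface, if the arm or the gripper's body presses on something with over 40 N, if the wrist force passes 120 N, or if a joint passes its speed limit or range.

## Robot

A 6-joint arm with a two-finger parallel gripper is mounted at the origin on the work surface. World frame = base frame: x ahead of the robot, y to its left, z up, the work surface at z = 0. Lengths are in m, angles in degrees, forces in N, time in s.
With the tool pointing down it reaches from about 0.4 to 0.825 m from the base axis. Payload 7 kg.
Tool frame: the origin (TCP) lies between the finger pads; the fingertips stand 11 mm ahead of it and the grasp point (between the pads) lies 8 mm behind it; z points along the fingers, y is the line along which they close (so a half turn about z gives the same grasp; the last joint's range is limited). The gripper opens to 88 mm and grips with 3 to 60 N. Pads are 19 mm wide; open, the fingers measure 130 mm over their backs; the gripper's body (78 mm by 193 mm) begins 47 mm behind the grasp point.
Start: joints at [-51.847, 20.546, 0.682, 0, -70.136, -16.507], TCP at [0.249, -0.627, 0.238] pointing down, gripper open.
Joint ranges: [-176.03, 176.03], [-82.01, 121.73], [-58.28, 71.71], [-173.87, 95.51], [-174.79, -0.11], [-173.66, 173.66]. Speed limits (degrees/s): [136.94, 136.94, 172.46, 180, 180, 180].

## Interface

Orientations are given as a 3x3 rotation matrix whose columns are the frame's x, y, z axes.
In Python, from workcell import env gives the robot as it stands.
- The arm moves only by the tool servo_tool, never from a script. Its argument "rows" is a list of rows, each a list of 7 numbers: the shift along the world's x, y, z in mm, then the turn, a rotation vector about the world's x, y, z in degrees, then the opening, from -1 (shut) to 1 (fully open). A call has exactly 10 rows; each row is the pose to reach, as a shift and turn from the pose commanded when the call began; what a row does not reach only later rows make up. A row lasts 1/10 s, in which the tool goes at most 50 mm and 8.59 degrees, less where a joint would pass 70% of its speed; a pose out of reach is approached as far as the arm can. A call with a gripper value outside its range is refused whole. The fingers move at their own pace and stop on an object; "squeeze" is the grip in N (left out, the last holds). Time passes only in rows, so rows that repeat a pose let the fingers close, or fill a call up. It gives the time, the measured TCP pose, the force, the opening and the grip force at its end, in the units of the state.
- env.read_state(): the state, without advancing time (a new reading comes with each control period).
- env.get_image(name): name is "side" or "top" or "wrist"; returns a dict with "img" (420x560x3 uint8, red, green, blue), "z_map" (420x560 float32, m along the optical axis (not along the pixel's ray), 0 where there is no reading), "vfov" (degrees; the focal length in pixels is half the picture's height over the tangent of half this angle, whatever the lens; pixels are square), "cx", "cy" (the principal point, pixels), "k1" (the pictures are not rectified: a ray, as slopes to the right and down, at radius r is drawn at 1 + k1 r^2 times it, then the intrinsics apply), "R" (3x3) and "t" (3): a world point X has camera coordinates R X + t; the wrist camera has in their place "mount" (4x4, takes a point from camera to tool coordinates, whose origin is the TCP and whose axes are the flange's). Camera axes: x right, y down, z forward; pixel columns grow to the right and rows downward; lengths in m; the calibration is good to about 2 mm. A picture is of the moment at which its call begins: read the wrist's pose just before it.
- env.close_job(): hands the job in; it is judged then, once.
The state is a dict: "time_s": time; "joint_positions": joint angles; "joint_velocities": joint speeds; "joint_efforts": joint torques, N m; "tool_pos": TCP position; "eef_rot": TCP orientation; "wrist_force": force on the tool from outside, world axes, zero at the start; "wrist_torque": the same for the moment, N m; "grip_width": finger opening in m; "gripper_force": force on a finger pad.
Only numpy, scipy, OpenCV 4.12 (cv2) and the standard library are available. Lean on these libraries where they do the work, as an engineer would, in place of code of your own. Each camera call takes 0.05 s, during which the arm holds its last target. There are 200 camera calls.

## Working session

There is one attempt and no reset: what is moved stays moved. The work goes in short steps, Python scripts to look and compute and a tool call to move; the robot and the scene stay as the last step left them, time stands still between calls to the robot, and variables do not carry over. Pictures are saved under pics/ and viewed, at most 10 in all, crops included, and the job is handed in when it is done.

Besides the shell and the picture viewer there is one more tool, called as name(argument=value, ...), one argument or row to a line, values as JSON. servo_tool: Moves the arm, as the interface text tells. Its arguments: {"type":"object","properties":{"rows":{"type":"array"},"squeeze":{"type":"number"}},"required":["rows"]}

```bash
mkdir -p pics
cat > h.py <<'E'
import numpy as np, cv2, pickle
from workcell import env
def grab(n):
    s=env.read_state(); d=env.get_image(n); d['s']=s
    d['f']=d['img'].shape[0]/2/np.tan(np.radians(d['vfov'])/2)
    if 'mount' in d:
        M=np.array(d['mount']); Rt=np.array(s['eef_rot']).reshape(3,3); p=np.array(s['tool_pos'])
        A=Rt@M[:3,:3]; c=Rt@M[:3,3]+p
    else:
        A=np.array(d['R']).T; c=-A@np.array(d['t'])
    d['A'],d['c']=A,c
    pickle.dump(d,open(n+'.pkl','wb'))
    return d
def rays(d,uv):
    uv=np.atleast_2d(np.array(uv,float)); K=np.array([[d['f'],0,d['cx']],[0,d['f'],d['cy']],[0,0,1]])
    q=cv2.undistortPointsIter(uv.reshape(-1,1,2),K,np.array([d['k1'],0,0,0.]),None,None,(3,50,1e-9)).reshape(-1,2)
    return np.c_[q,np.ones(len(q))]
def onz(d,uv,z):
    w=rays(d,uv)@d['A'].T
    return d['c']+w*((z-d['c'][2])/w[:,2])[:,None]
def cloud(d):
    h,w=d['z_map'].shape; v,u=np.mgrid[:h,:w]
    r=rays(d,np.c_[u.ravel(),v.ravel()])*d['z_map'].reshape(-1,1)
    return (r@d['A'].T+d['c']).reshape(h,w,3)
E
python3 - <<'E'
from h import *
for n in('top','side'):
    d=grab(n); cv2.imwrite(f'pics/{n}0.png',d['img'][:,:,::-1]); print(n,d['c'],d['A'].round(2).tolist(),d['f'],d['k1'])
print(env.read_state())
E
```

```text
top [ 0.41741383 -0.07121538  1.00669813] [[0.01, -0.99, 0.17], [-1.0, -0.0, 0.03], [-0.03, -0.17, -0.98]] 440.9101974167025 0.05006192293696824
side [0.37306785 0.7576869  0.63528232] [[-0.97, -0.12, 0.21], [-0.25, 0.53, -0.81], [-0.01, -0.84, -0.55]] 475.81276904749967 -0.09246956712980745
{'time_s': 0.1, 'joint_positions': array([-5.18458949e+01,  2.05859155e+01,  6.40632040e-01, -1.71238779e-02,
       -7.01355210e+01, -1.65053713e+01]), 'joint_velocities': array([-0.03147156,  0.03180942,  0.15552934,  0.09408912, -0.00974192,
       -0.07181511]), 'joint_efforts': array([-2.69089411e-03, -5.84163451e+01,  2.93751258e+01,  7.01545089e+00,
        1.02048274e-02, -4.81422228e-05]), 'tool_pos': array([ 0.24882885, -0.62702692,  0.23674649]), 'eef_rot': array([[-9.29500526e-01, -3.68820213e-01, -6.50213931e-04],
       [-3.68820763e-01,  9.29499650e-01,  1.28263097e-03],
       [ 1.31313393e-04,  1.43201856e-03, -9.99998966e-01]]), 'wrist_force': array([-0.18622076,  0.14891448, -0.55848126]), 'wrist_torque': array([ 0.03177085, -0.02916205,  0.01857539]), 'gripper_force': 0.0, 'grip_width': 0.08777373501025247}
```

View pics/top0.png

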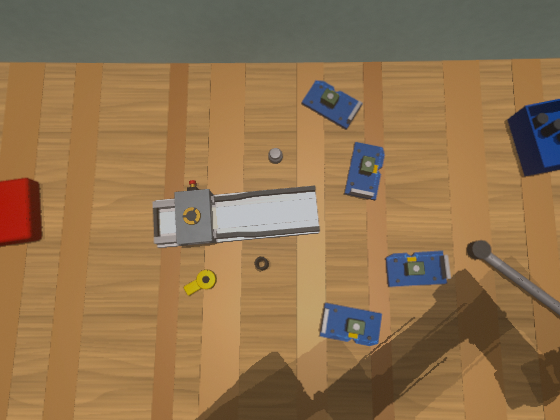

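View pics/side0.png

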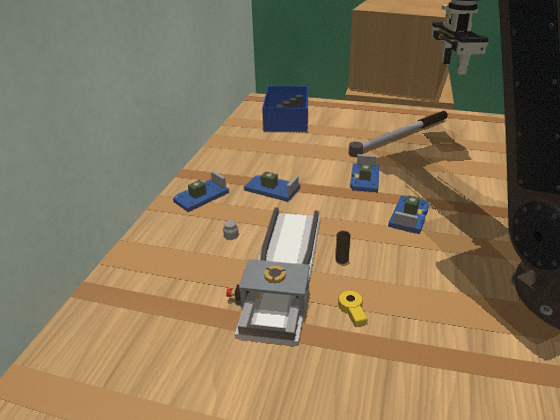

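The top view shows four carrier look-alikes, with blocks at px (330,97), (369,164), (416,268) and (356,327). Image right is world -y, the robot's right, so I choose the one at (416,268): tail plate at (447,267), yellow mark at (411,260). The rail's bridge is at (193,216), its bay is to the right, and the bolt button is at (192,185). Next I measure and take one close crop.

Run:
```python
from h import *
d=pickle.load(open('top.pkl','rb')); im=d['img']; P=cloud(d); hsv=cv2.cvtColor(im,cv2.COLOR_RGB2HSV)
blue=cv2.inRange(hsv,(105,120,40),(125,255,255))
n,l,st,ce=cv2.connectedComponentsWithStats(blue)
for i in range(1,n):
    if st[i,4]>300: print('blue',st[i],ce[i].round(), onz(d,ce[i],0.012).round(4))
# chosen carrier points
roi=P[240:300,380:460].reshape(-1,3)
t=roi[(roi[:,2]>0.033)&(roi[:,2]<0.046)]
m=(t[:,1]>np.median(t[:,1])-0.03)
print('hi pts',len(t)); 
w,lab,c=cv2.kmeans(t[:,:2].astype(np.float32),2,None,(3,50,1e-4),5,cv2.KMEANS_PP_CENTERS)
for k in (0,1):
    q=t[lab[:,0]==k]; print(k,c[k],q.min(0),q.max(0),len(q), cv2.minAreaRect(q[:,:2].astype(np.float32)*1000))
q=roi[(roi[:,2]>0.007)&(roi[:,2]<0.017)]; print('plate',cv2.minAreaRect(q[:,:2].astype(np.float32)*1000))
# rail
R=P[150:270,140:335].reshape(-1,3); C=im[150:270,140:335].reshape(-1,3)
for a,b in((0.008,0.016),(0.02,0.03),(0.06,0.07)):
    q=R[(R[:,2]>a)&(R[:,2]<b)]; print(a,len(q),q.mean(0),cv2.minAreaRect(q[:,:2].astype(np.float32)*1000))
red=cv2.inRange(hsv,(0,150,80),(6,255,255)); red[:,:100]=0; v,u=np.nonzero(red); print('red',u.mean(),v.mean(),P[int(v.mean()),int(u.mean())],len(u))
cv2.imwrite('pics/crop1.png',cv2.resize(im[170:310,140:470],None,fx=2.4,fy=2.4,interpolation=cv2.INTER_CUBIC)[:,:,::-1])
```

```text
blue [303  81  54  46 928] [330. 103.] [[ 0.8391 -0.1592  0.012 ]]
blue [ 517   99   43   71 1699] [543. 133.] [[ 0.7617 -0.6397  0.012 ]]
blue [346 143  38  56 954] [364. 168.] [[ 0.6795 -0.2357  0.012 ]]
blue [ 387  252   59   34 1220] [415. 269.] [[ 0.4495 -0.3396  0.012 ]]
blue [ 321  304   60   42 1285] [352. 324.] [[ 0.3313 -0.1995  0.012 ]]
hi pts 350
0 [ 0.4522869  -0.33353275] [ 0.43879769 -0.35311376  0.03343735] [ 0.46678417 -0.31560733  0.04454252] 226 ((452.393798828125, -334.5394592285156), (27.530725479125977, 37.004276275634766), 3.8749887943267822)
1 [ 0.455234   -0.39949724] [ 0.43111377 -0.40683749  0.03320676] [ 0.47994557 -0.39321524  0.04340231] 124 ((455.62872314453125, -399.9349060058594), (49.480010986328125, 11.182312965393066), 5.326352596282959)
plate ((451.91363525390625, -342.2953186035156), (73.4913330078125, 124.63594055175781), 4.153385639190674)
0.008 4426 [0.57022816 0.02350753 0.01180376] ((553.5657348632812, 54.860809326171875), (235.6468963623047, 378.4408874511719), 19.972280502319336)
0.02 1207 [0.58094025 0.01777941 0.02542159] ((558.39794921875, 52.86346435546875), (249.5374755859375, 375.7419738769531), 21.626319885253906)
0.06 1699 [0.55449575 0.13860732 0.06535662] ((515.384033203125, 108.18984985351562), (252.934326171875, 124.29902648925781), 40.19480895996094)
red 192.04545454545453 181.77272727272728 [0.64749307 0.16067884 0.02329502] 22
```

View pics/crop1.png

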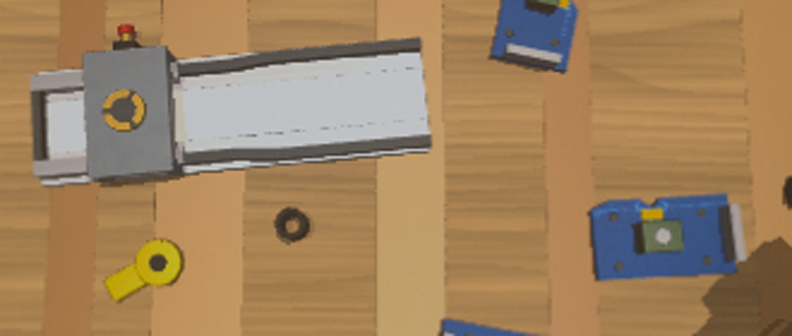

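The crop confirms the choice: tail plate at the right, nose left, yellow mark on the top edge, and the rail already nearly parallel to the carrier. Next I find the rail pose.

Run:
```python
from h import *
d=pickle.load(open('top.pkl','rb')); P=cloud(d)
m=((P[:,:,2]>0.007)&(P[:,:,2]<0.09)).astype(np.uint8); n,l,st,ce=cv2.connectedComponentsWithStats(m,connectivity=4)
k=l[215,260]; print(st[k]); Q=P[l==k]
fl=Q[(Q[:,2]<0.0155)]; gd=Q[(Q[:,2]>0.022)&(Q[:,2]<0.029)]; br=Q[(Q[:,2]>0.06)&(Q[:,2]<0.069)]
for nme,q in(('floor',fl),('guide',gd),('br',br)): print(nme,len(q),np.median(q[:,2]),cv2.minAreaRect(q[:,:2].astype(np.float32)*1000))
al=Q[Q[:,2]<0.03]; print('all',cv2.minAreaRect(al[:,:2].astype(np.float32)*1000))
# guide lines fit, bay part
g=gd[(gd[:,1]<-0.0)]; mid=np.median(g[:,0])
for s in(g[g[:,0]>mid],g[g[:,0]<mid]):
    p=np.polyfit(s[:,1],s[:,0],1); print('line',p,np.degrees(np.arctan(-p[0])),s.min(0),s.max(0))
for (a,b) in(((150,180),(265,310)),((250,280),(245,285)),((265,300),(180,225))):
    q=P[a[0]:a[1],b[0]:b[1]].reshape(-1,3); q=q[q[:,2]>0.008]; print(q.mean(0),q.min(0),q.max(0))
```

```text
[ 153  180  167   68 8075]
floor 4417 0.011723816004725829 ((582.0858154296875, 59.81689453125), (138.283447265625, 368.83349609375), 5.479489326477051)
guide 1009 0.025547586196236094 ((584.7813720703125, 60.24131774902344), (145.89089965820312, 370.513916015625), 4.749424934387207)
br 1597 0.06535396404796112 ((560.34130859375, 146.674560546875), (116.21752166748047, 77.4732894897461), 5.458774566650391)
all ((585.5611572265625, 60.56590270996094), (146.4839324951172, 370.06085205078125), 5.234058380126953)
line [0.01916666 0.62503124] -1.0980342477473073 [ 0.54177372 -0.12689902  0.02206398] [ 6.35756276e-01 -2.80384259e-04  2.89228582e-02]
line [-0.08899189  0.52763617] 5.085463262694569 [ 0.52298468 -0.12931315  0.02202829] [ 0.54157986 -0.00160115  0.02876151]
[ 0.69985391 -0.03029865  0.05023119] [ 0.41741383 -0.07121538  0.0080048 ] [ 0.72274371 -0.01280011  1.00669813]
[ 0.45741802 -0.00673806  0.11393212] [ 0.41741383 -0.07121538  0.0112728 ] [0.4741797  0.01198093 1.00669813]
[0.42009154 0.12864696 0.03756647] [ 0.39324758 -0.07121538  0.00830544] [0.44788277 0.1710256  1.00669813]
```

servo_tool(
  rows=[
    [10,15,-2,0,0,-1,1],
    [35,50,-8,0,0,-3,1],
    [65,95,-16,0,0,-6,1],
    [95,140,-24,0,0,-9,1],
    [125,185,-32,0,0,-12,1],
    [155,225,-40,0,0,-14,1],
    [180,260,-45,0,0,-16,1],
    [195,280,-48,0,0,-17,1],
    [203,292,-48,0,0,-17.6,1],
    [203,292,-48,0,0,-17.6,1],
  ],
)

```text
time_s: 1.1
tool_pos: [0.4529, -0.3336, 0.1892]
eef_rot: [[-0.997, -0.073, -0.001], [-0.073, 0.997, 0.0], [0.0, 0.0, -1.0]]
wrist_force: [-0.1, -0.1, -1.0]
grip_width: 0.0878
gripper_force: 0.0
```

```bash
cat > fit.py <<'E'
from h import *
d=grab('wrist'); im=d['img']; P=cloud(d); z=P[:,:,2]; ok=d['z_map']>0
s=d['s']; print('tcp',s['tool_pos'].round(4),s['eef_rot'].round(3).tolist())
def rect(lo,hi,name,box=None):
    m=(ok&(z>lo)&(z<hi)).astype(np.uint8); n,l,st,ce=cv2.connectedComponentsWithStats(m,connectivity=4)
    for i in range(1,n):
        if st[i,4]>400:
            q=P[l==i]; r=cv2.minAreaRect(q[:,:2].astype(np.float32)*1000); print(name,st[i].tolist(),np.round(r[0],1),np.round(r[1],1),round(r[2],2),'z',np.median(q[:,2]).round(4))
E
python3 - <<'E'
from fit import *
rect(.035,.046,'top'); rect(.007,.016,'plate')
cv2.imwrite('pics/w1.png',im[:,:,::-1])
E
```

```text
tcp [ 0.4529 -0.3336  0.1892] [[-0.997, -0.073, -0.001], [-0.073, 0.997, 0.0], [0.0, 0.0, -1.0]]
top [417, 40, 54, 45, 1624] [ 327.1 -202.3] [36.3 28. ] 80.35 z 0.0397
top [499, 49, 39, 65, 868] [ 338.3 -137.1] [10.3 50.3] 79.24 z 0.0394
top [198, 167, 12, 55, 522] [ 454.  -399.1] [50.2  8.5] 3.96 z 0.0395
top [256, 180, 39, 30, 1164] [ 449.  -333.2] [27.2 35.3] 4.2 z 0.0396
plate [359, 13, 160, 114, 9423] [ 328.3 -194.7] [126.4  73. ] 80.06 z 0.0118
plate [203, 153, 130, 72, 7196] [ 450. -340.] [ 72.5 125.9] 4.26 z 0.0117
```

View pics/w1.png

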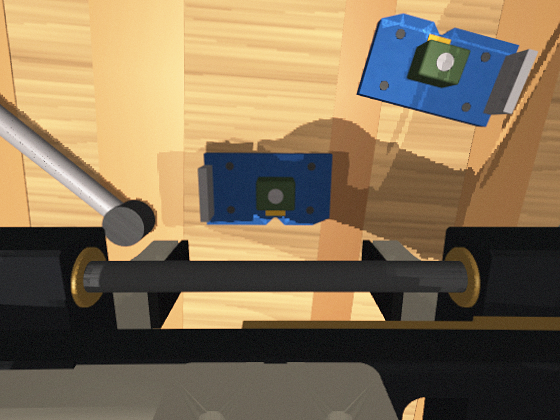

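The wrist picture shows the carrier at (267,188), with its block at (275,195), tail plate left at (205,194) and the mark/notch at (275,215). The block stands clear. The gripper closes along the carrier's x, so I pre-close to about 56 mm to keep the rear finger clear of the tail plate.

servo_tool(
  rows=[
    [-1,0,-10,0,0,0,0.27],
    [-2,0,-30,0,0,0,0.27],
    [-3.4,0,-50,0,0,0,0.27],
    [-3.4,0,-75,0,0,0,0.27],
    [-3.4,0,-100,0,0,0,0.27],
    [-3.4,0,-122,0,0,0,0.27],
    [-3.4,0,-140,0,0,0,0.27],
    [-3.4,0,-154,0,0,0,0.27],
    [-3.4,0,-162,0,0,0,0.27],
    [-3.4,0,-162,0,0,0,0.27],
  ],
  squeeze=40,
)

```text
time_s: 2.15
tool_pos: [0.447, -0.3357, 0.0261]
eef_rot: [[-0.998, -0.069, -0.003], [-0.069, 0.998, 0.001], [0.002, 0.001, -1.0]]
wrist_force: [-1.0, 0.1, 0.1]
grip_width: 0.056
gripper_force: 0.0
```

servo_tool(
  rows=[
    [0,0,0,0,0,0,-1],
    [0,0,0,0,0,0,-1],
    [0,0,0,0,0,0,-1],
    [0,0,0,0,0,0,-1],
    [0,0,0,0,0,0,-1],
    [0,0,0,0,0,0,-1],
    [0,0,2,0,0,0,-1],
    [0,0,5,0,0,0,-1],
    [0,0,10,0,0,0,-1],
    [0,0,15,0,0,0,-1],
  ],
  squeeze=40,
)

```text
time_s: 3.15
tool_pos: [0.4484, -0.3354, 0.0427]
eef_rot: [[-0.998, -0.07, -0.0], [-0.07, 0.998, 0.0], [0.0, 0.0, -1.0]]
wrist_force: [0.2, 0.4, -4.8]
grip_width: 0.0355
gripper_force: 40.0
```

The block is held at 35.5 mm opening. Lift and carry to above the bay.

servo_tool(
  rows=[
    [0,5,15,0,0,0,-1],
    [5,15,35,0,0,0,-1],
    [15,35,55,0,0,0,-1],
    [28,65,75,0,0,0.2,-1],
    [42,97,90,0,0,0.4,-1],
    [58,133,100,0,0,0.6,-1],
    [74,169,100,0,0,0.8,-1],
    [89,205,100,0,0,1,-1],
    [102,235,100,0,0,1,-1],
    [112,258,100,0,0,1,-1],
  ],
)

```text
time_s: 4.15
tool_pos: [0.5611, -0.0754, 0.1429]
eef_rot: [[-0.996, -0.089, 0.001], [-0.089, 0.996, 0.0], [-0.001, 0.0, -1.0]]
wrist_force: [0.3, 0.1, -4.4]
grip_width: 0.0358
gripper_force: 40.0
```

servo_tool(
  rows=[
    [6,14,0,0,0,0,-1],
    [10,23,-4,0,0,0,-1],
    [13,28,-10,0,0,0,-1],
    [14,31,-18,0,0,0,-1],
    [14,31,-27,0,0,0,-1],
    [14,31,-36,0,0,0,-1],
    [14,31,-44,0,0,0,-1],
    [14,31,-48,0,0,0,-1],
    [14,31,-50,0,0,0,-1],
    [14,31,-50,0,0,0,-1],
  ],
)

```text
time_s: 5.15
tool_pos: [0.5745, -0.0465, 0.0924]
eef_rot: [[-0.996, -0.088, -0.0], [-0.088, 0.996, -0.0], [0.0, -0.0, -1.0]]
wrist_force: [-0.4, -0.3, -4.7]
grip_width: 0.0358
gripper_force: 40.0
```

Run:
```python
from fit import *
tz=s['tool_pos'][2]; print(s['grip_width'])
b=tz-0.0261+0.012; print('exp plate top',b)
rect(b-.006,b+.006,'plate'); rect(b+.022,b+.034,'tops')
rect(.008,.0155,'bed'); rect(.022,.0268,'guide'); rect(.06,.07,'bridge')
cv2.imwrite('pics/w2.png',im[:,:,::-1])
```

```text
tcp [ 0.5745 -0.0465  0.0924] [[-0.996, -0.088, -0.0], [-0.088, 0.996, -0.0], [0.0, -0.0, -1.0]]
0.03583229360669798
exp plate top 0.07827126990646623
plate [132, 187, 254, 65, 11459] [556.8 -55. ] [ 34.1 125.8] 5.02 z 0.0758
tops [199, 246, 153, 15, 1632] [564.2 -47. ] [ 6.6 67.7] 5.28 z 0.1034
tops [232, 293, 87, 14, 1145] [584.  -45.1] [11.7 36.6] 6.47 z 0.1037
bed [538, 0, 22, 46, 438] [435.8 109.7] [29.9  6.9] 37.87 z 0.0118
bed [159, 142, 354, 14, 2732] [522.  -10.8] [  8.3 236.4] 5.59 z 0.0117
bed [161, 167, 399, 94, 14882] [563.6  13. ] [ 65.5 278.5] 3.31 z 0.0119
bed [9, 293, 44, 37, 1119] [ 662.9 -224.3] [31.5 28.9] 4.04 z 0.0118
guide [152, 151, 365, 22, 5577] [527.6 -12.5] [ 12.9 232.8] 4.13 z 0.0256
bridge [360, 0, 61, 59, 1782] [460.1  -0.8] [24.6 27.8] 4.16 z 0.0643
bridge [142, 184, 238, 3, 547] [540.2 -56.6] [  0.6 124.9] 5.15 z 0.0667
```

View pics/w2.png

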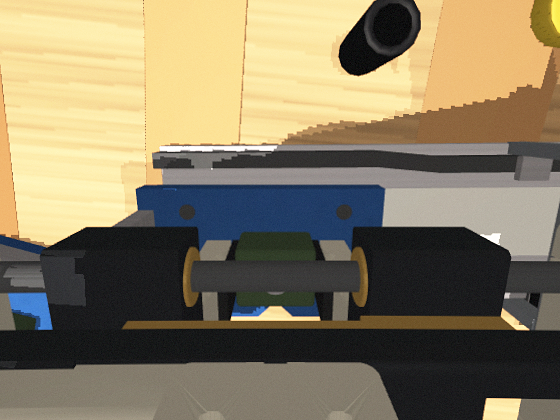

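The hand picture shows the blue plate at (260,205) level above the bay. The rail's low-x guide runs along row ~160 and the black socket is well clear at (380,35). Next I compare plate edge and guide in this same view.

Run:
```python
from h import *
d=pickle.load(open('wrist.pkl','rb')); P=cloud(d).reshape(-1,3); P=P[d['z_map'].ravel()>0]
th=np.radians(5.2); u=np.array([-np.sin(th),np.cos(th)]); v=np.array([np.cos(th),np.sin(th)])
o=np.array([.5683,.0586]); S=(P[:,:2]-o)@u; T=(P[:,:2]-o)@v; z=P[:,2]   # T = -rail y
def edge(m,fn,lab,lo,hi,n=8):
    b=np.linspace(lo,hi,n+1); c=[];e=[]
    for i in range(n):
        k=m&(S>b[i])&(S<b[i+1])
        if k.sum()>5: c.append((b[i]+b[i+1])/2); e.append(np.percentile(T[k],fn))
    p=np.polyfit(c,e,1); print(lab,'T at c',(np.array(e)*1000).round(1),'angle',np.degrees(np.arctan(p[0])).round(2))
near=(T<0)
pl=(z>.070)&(z<.081)&near&(T>-.06); print('plate S range',S[pl].min(),S[pl].max())
edge(pl,2,'plate lowx edge',-.16,-.055)
g=(z>.023)&(z<.0275)&near&(T>-.08); edge(g,98,'guide inner',-.17,-.045); edge(g,2,'guide outer',-.17,-.045)
edge(g,98,'guide inner fwd',0.0,.045,4)
A=np.c_[S[pl],T[pl],np.ones(pl.sum())]; print('plate slope deg',np.degrees(np.linalg.lstsq(A,z[pl],rcond=None)[0][:2]))
bd=(z>.007)&(z<.0155)&near; print('bed rear S',S[bd&(T<-.03)&(T>-.08)].min(), 'bed outer',np.percentile(T[bd&(S>-.17)],1))
```

```text
plate S range -0.17489958478444384 -0.04916008696199806
plate lowx edge T at c [-38.5 -38.5 -38.5 -38.5 -38.5 -38.4 -38.4 -38.4] angle 0.09
guide inner T at c [-42.8 -42.8 -42.8 -42.8 -42.8 -43.3 -43.4 -43.3] angle -0.33
guide outer T at c [-52.4 -52.5 -52.5 -52.4 -52.4 -52.9 -52.9 -52.9] angle -0.31
guide inner fwd T at c [-39.3 -39.2 -39.3 -39.8] angle -0.78
plate slope deg [-0.09820376  1.86797389]
bed rear S -0.18336523745031766 bed outer -0.1331103296505422
```

Carrier centreline is about 1 mm low in x, yaw is within 0.3°, and the origin is near rail x = -105. Lower it.

servo_tool(
  rows=[
    [0.5,0,-5,0,0,0,-1],
    [1,0,-13,0,0,0,-1],
    [1,0,-22,0,0,0,-1],
    [1,0,-30,0,0,0,-1],
    [1,0,-36,0,0,0,-1],
    [1,0,-41,0,0,0,-1],
    [1,0,-45,0,0,0,-1],
    [1,0,-48,0,0,0,-1],
    [1,0,-49,0,0,0,-1],
    [1,0,-50,0,0,0,-1],
  ],
)

```text
time_s: 6.2
tool_pos: [0.5757, -0.0464, 0.0427]
eef_rot: [[-0.996, -0.088, 0.0], [-0.088, 0.996, 0.0], [-0.0, -0.0, -1.0]]
wrist_force: [0.2, -0.2, -4.3]
grip_width: 0.0358
gripper_force: 40.0
```

servo_tool(
  rows=[
    [0,0,-0.3,0,0,0,-1],
    [0,0,-0.6,0,0,0,-1],
    [0,0,-0.9,0,0,0,-1],
    [0,0,-1.2,0,0,0,-1],
    [0,0,-1.5,0,0,0,-1],
    [0,0,-1.8,0,0,0,-1],
    [0,0,-2.1,0,0,0,-1],
    [0,0,-2.4,0,0,0,-1],
    [0,0,-2.4,0,0,0,-1],
    [0,0,-2.4,0,0,0,-1],
  ],
)

```text
time_s: 7.2
tool_pos: [0.5756, -0.0464, 0.0403]
eef_rot: [[-0.996, -0.088, 0.0], [-0.088, 0.996, -0.0], [-0.0, -0.0, -1.0]]
wrist_force: [-0.7, -0.8, -2.3]
grip_width: 0.0359
gripper_force: 40.0
```

servo_tool(
  rows=[
    [0,0,-0.2,0,0,0,-1],
    [0,0,-0.4,0,0,0,-1],
    [0,0,-0.6,0,0,0,-1],
    [0,0,-0.8,0,0,0,-1],
    [0,0,-1.0,0,0,0,-1],
    [0,0,-1.2,0,0,0,-1],
    [0,0,-1.2,0,0,0,-1],
    [0,0,-1.2,0,0,0,-1],
    [0,0,-1.2,0,0,0,-1],
    [0,0,-1.2,0,0,0,-1],
  ],
)

```text
time_s: 8.2
tool_pos: [0.5756, -0.0464, 0.0403]
eef_rot: [[-0.996, -0.088, 0.001], [-0.088, 0.996, -0.0], [-0.001, -0.0, -1.0]]
wrist_force: [-6.1, 1.5, 12.3]
grip_width: 0.0357
gripper_force: 40.0
```

servo_tool(
  rows=[
    [0,0,0.5,0,0,0,-1],
    [0,0,1.0,0,0,0,-1],
    [0,0,1.0,0,0,0,-1],
    [0,0,1.0,0,0,0,-1],
    [0,0,1.0,0,0,0,-1],
    [0,0,1.0,0,0,0,-1],
    [0,0,1.0,0,0,0,-1],
    [0,0,1.0,0,0,0,-1],
    [0,0,1.0,0,0,0,-1],
    [0,0,1.0,0,0,0,-1],
  ],
)

```text
time_s: 9.2
tool_pos: [0.5756, -0.0464, 0.0403]
eef_rot: [[-0.996, -0.088, 0.0], [-0.088, 0.996, -0.0], [-0.0, -0.0, -1.0]]
wrist_force: [-3.9, 1.0, 5.2]
grip_width: 0.0359
gripper_force: 40.0
```

```bash
cat > bay.py <<'E'
from h import *
import sys
def bay(n,tl=-.036,th_=-.02):
    d=grab(n); hsv=cv2.cvtColor(d['img'],cv2.COLOR_RGB2HSV); bl=cv2.inRange(hsv,(105,120,25),(125,255,255)).ravel()>0
    Q=cloud(d).reshape(-1,3); k=(d['z_map'].ravel()>0); P=Q[k]; bl=bl[k]
    th=np.radians(5.2); u=np.array([-np.sin(th),np.cos(th)]); v=np.array([np.cos(th),np.sin(th)])
    o=np.array([.5683,.0586]); S=(P[:,:2]-o)@u; T=(P[:,:2]-o)@v; z=P[:,2]
    m=bl&(z<.035)&(abs(T)<.06)&(S>-.2)&(S<.2)
    print(n,'blue S',np.percentile(S[m],[.5,99.5]).round(4),'T',np.percentile(T[m],[.5,99.5]).round(4),'z pct',np.percentile(z[m],[2,25,50,75,98]).round(4),m.sum())
    A=np.c_[S[m],T[m],np.ones(m.sum())]; print('slopes deg',np.degrees(np.linalg.lstsq(A,z[m],rcond=None)[0][:2]).round(2))
    return d,P,S,T,z,bl
E
python3 - <<'E'
from bay import *
print(env.read_state()['wrist_force'])
bay('wrist'); bay('top'); bay('side')
E
```

```text
[-3.86118738  0.99517681  5.21704205]
wrist blue S [-0.1732 -0.0507] T [-0.0375  0.0343] z pct [0.018  0.0232 0.0236 0.0241 0.025 ] 11642
slopes deg [-0.1   1.01]Traceback (most recent call last):
  File "<stdin>", line 3, in <module>
  File "bay.py", line 9, in bay
    print(n,'blue S',np.percentile(S[m],[.5,99.5]).round(4),'T',np.percentile(T[m],[.5,99.5]).round(4),'z pct',np.percentile(z[m],[2,25,50,75,98]).round(4),m.sum())
                     ~~~~~~~~~~~~~^^^^^^^^^^^^^^^^
    return _quantile_unchecked(
        a, q, axis, out, overwrite_input, method, keepdims, weights)
    return _ureduce(a,
                    func=_quantile_ureduce_func,
    ...<5 lines>...
                    overwrite_input=overwrite_input,
                    method=method)
    r = func(a, **kwargs)
    result = _quantile(arr,
                       quantiles=q,
    ...<2 lines>...
                       out=out,
                       weights=wgt)
    slices_having_nans = np.isnan(arr[-1, ...])
                                  ~~~^^^^^^^^^
IndexError: index -1 is out of bounds for axis 0 with size 0
```

The plate top is at z = 23.6 mm and level, so it stands on the bed, centred. Release and rise.

servo_tool(
  rows=[
    [0,0,0.3,0,0,0,0.27],
    [0,0,0.3,0,0,0,0.27],
    [0,0,0.3,0,0,0,0.27],
    [0,0,0.3,0,0,0,0.27],
    [0,0,0.3,0,0,0,0.27],
    [0,0,5,0,0,0,0.27],
    [0,0,15,0,0,0,0.27],
    [0,0,35,0,0,0,0.27],
    [0,0,60,0,0,0,0.27],
    [0,0,85,0,0,0,0.27],
  ],
)

```text
time_s: 10.3
tool_pos: [0.5756, -0.0464, 0.1267]
eef_rot: [[-0.996, -0.088, 0.0], [-0.088, 0.996, -0.0], [-0.0, -0.0, -1.0]]
wrist_force: [0.9, 0.1, 0.9]
grip_width: 0.0554
gripper_force: 0.0
```

Run:
```python
from bay import *
print(env.read_state()['joint_positions'].round(1))
d,P,S,T,z,bl=bay('wrist')
h=(z>.046)&(z<.057)&(abs(T)<.05)&(S<0)
b=h&(S>-.135)&(S<-.07); t=h&(S<-.145)
for n,m in(('block',b),('tail',t)): print(n,m.sum(),cv2.minAreaRect((P[m,:2]*1000).astype(np.float32)),np.median(z[m]),S[m].min(),S[m].max())
```

```text
[ 14.8  17.  -20.3   0.  -52.7 -99.7]
wrist blue S [-0.1718 -0.0503] T [-0.0374  0.04  ] z pct [0.022  0.0232 0.0237 0.0241 0.0252] 10210
slopes deg [-0.04 -1.02]
block 2003 ((576.0910034179688, -46.086830139160156), (28.247535705566406, 35.92353439331055), 5.698118209838867) 0.051641103542478084 -0.12296788990842526 -0.08697282393090802
tail 791 ((579.9462280273438, -111.82083129882812), (45.66645812988281, 8.489423751831055), 5.158477783203125) 0.0515821115716317 -0.17503054215633393 -0.166515447228386
```

Block is at (576,-46) and tail at (582,-112). Turn the hand +90° above the tail, opening the fingers fully.

servo_tool(
  rows=[
    [0,-4,6,0,0,6,0.5],
    [1,-10,12,0,0,14,1],
    [2,-18,12,0,0,22,1],
    [3,-26,12,0,0,30.5,1],
    [4,-34,12,0,0,39,1],
    [5,-42,12,0,0,47.5,1],
    [6,-50,12,0,0,56,1],
    [6,-56,12,0,0,64,1],
    [6,-61,12,0,0,72,1],
    [6,-65,12,0,0,80,1],
  ],
)

```text
time_s: 11.35
tool_pos: [0.5817, -0.1117, 0.1378]
eef_rot: [[-0.081, -0.997, 0.001], [-0.997, 0.081, 0.0], [-0.0, -0.001, -1.0]]
wrist_force: [-0.9, -0.4, -0.4]
grip_width: 0.0879
gripper_force: 0.0
```

servo_tool(
  rows=[
    [0,0,0,0,0,7,1],
    [0,0,-5,0,0,10,1],
    [0,0,-15,0,0,10,1],
    [0,0,-28,0,0,10,1],
    [0,0,-42,0,0,10,1],
    [0,0,-52,0,0,10,1],
    [0,0,-60,0,0,10,1],
    [0,0,-62,0,0,10,1],
    [0,0,-62,0,0,10,1],
    [0,0,-62,0,0,10,1],
  ],
)

```text
time_s: 12.35
tool_pos: [0.5819, -0.1114, 0.0754]
eef_rot: [[0.088, -0.996, 0.001], [-0.996, -0.088, -0.0], [0.0, -0.001, -1.0]]
wrist_force: [-0.6, 0.4, -0.3]
grip_width: 0.0875
gripper_force: 0.0
```

Run:
```python
from bay import *
d,P,S,T,z,bl=bay('wrist')
h=(z>.046)&(z<.057)&(abs(T)<.05)&(S<0)
for n,m in(('block',h&(S>-.135)&(S<-.07)),('tail',h&(S<-.145))):
    if m.sum()>20: print(n,m.sum(),cv2.minAreaRect((P[m,:2]*1000).astype(np.float32)),np.median(z[m]),S[m].min(),S[m].max())
print(d['s']['joint_positions'].round(1))
cv2.imwrite('pics/w3.png',d['img'][:,:,::-1])
```

```text
wrist blue S [-0.1753 -0.1004] T [-0.0367  0.0341] z pct [0.0149 0.0231 0.0236 0.0241 0.025 ] 3691
slopes deg [ 2.2  -0.18]
block 34 ((578.1702880859375, -63.881248474121094), (23.83237648010254, 0.8159531354904175), 5.138293743133545) 0.046534820589131984 -0.12328483156925832 -0.12246118077826454
tail 1543 ((582.5210571289062, -112.11175537109375), (50.704307556152344, 8.564546585083008), 5.118551254272461) 0.051509400355298524 -0.1755627689599062 -0.16698657603232764
[  8.1  21.6 -21.4   0.  -47.   -3. ]
```

View pics/w3.png

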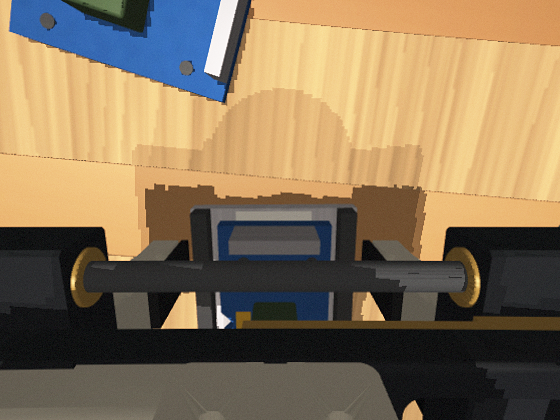

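The fingers straddle the tail plate, whose top is at (275,240), and both are outside its 50 mm width. Descend and grip lightly. I also compute the bolt position from the first images.

servo_tool(
  rows=[
    [0.6,-0.7,-5,0,0,0,1],
    [0.6,-0.7,-13,0,0,0,1],
    [0.6,-0.7,-22,0,0,0,1],
    [0.6,-0.7,-29,0,0,0,1],
    [0.6,-0.7,-33,0,0,0,1],
    [0.6,-0.7,-33,0,0,0,-1],
    [0.6,-0.7,-33,0,0,0,-1],
    [0.6,-0.7,-33,0,0,0,-1],
    [0.6,-0.7,-33,0,0,0,-1],
    [0.6,-0.7,-33,0,0,0,-1],
  ],
  squeeze=20,
)

```text
time_s: 13.4
tool_pos: [0.5823, -0.1121, 0.0423]
eef_rot: [[0.088, -0.996, 0.001], [-0.996, -0.088, 0.0], [-0.0, -0.001, -1.0]]
wrist_force: [-0.6, 0.2, 0.7]
grip_width: 0.0527
gripper_force: 0.0
```

```bash
cat > bolt.py <<'E'
from h import *
th=np.radians(5.15); u=np.array([-np.sin(th),np.cos(th)]); v=np.array([np.cos(th),np.sin(th)]); o=np.array([.5683,.0586])
def red(n,fresh=True):
    d=grab(n) if fresh else pickle.load(open(n+'.pkl','rb'))
    hsv=cv2.cvtColor(d['img'],cv2.COLOR_RGB2HSV); m=cv2.inRange(hsv,(0,150,60),(7,255,255))|cv2.inRange(hsv,(174,150,60),(180,255,255))
    if n=='top': m[:,:100]=0
    nn,l,st,ce=cv2.connectedComponentsWithStats(m)
    out=[]
    for i in range(1,nn):
        if st[i,4]>=6:
            X=onz(d,ce[i],.019)[0]; Q=cloud(d)[l==i]; 
            out.append((n,st[i].tolist(),ce[i].round(2).tolist(),'z',np.median(Q[:,2]).round(3),'S',round((X[:2]-o)@u*1000,1),'T',round((X[:2]-o)@v*1000,1)))
    for x in out: print(*x)
E
python3 - <<'E'
from bolt import *
red('side',False)
red('top'); red('side')
E
```

```text
side [226, 288, 6, 9, 30] [228.43, 291.83] z 0.024 S 97.5 T 84.8
side [226, 289, 6, 8, 30] [228.47, 292.13] z 0.024 S 98.3 T 84.6
```

servo_tool(
  rows=[
    [0,0,0,0,0,0,-1],
    [0,0,0,0,0,0,-1],
    [0,0,0,0,0,0,-1],
    [-0.3,3,0,0,0,0,-1],
    [-0.8,9,0,0,0,0,-1],
    [-1.5,17,0,0,0,0,-1],
    [-2.3,26,0,0,0,0,-1],
    [-3.1,34,0,0,0,0,-1],
    [-3.6,40,0,0,0,0,-1],
    [-3.8,42,0,0,0,0,-1],
  ],
)

```text
time_s: 14.5
tool_pos: [0.5785, -0.0691, 0.0422]
eef_rot: [[0.089, -0.996, 0.0], [-0.996, -0.089, -0.0], [0.0, -0.0, -1.0]]
wrist_force: [0.8, -3.5, 5.5]
grip_width: 0.05
gripper_force: 20.0
```

Run:
```python
from bolt import *
d=pickle.load(open('side.pkl','rb')); P=cloud(d).reshape(-1,3); P=P[d['z_map'].ravel()>0]
S=(P[:,:2]-o)@u; T=(P[:,:2]-o)@v; z=P[:,2]
m=(z>.0635)&(z<.068)&(abs(T)<.07)&(S>.03)&(S<.15); print('bridge side S',np.percentile(S[m],[1,99]),'T',np.percentile(T[m],[1,99]),np.median(z[m]))
r=(z>.013)&(z<.035)&(T>.07)&(T<.1)&(S>.06)&(S<.13); print('bolt area S',np.percentile(S[r],[2,98]),'T',np.percentile(T[r],[2,98]),'z',np.percentile(z[r],[2,98]),r.sum())
print(P[0], env.read_state()['tool_pos'])
```

```text
bridge side S [0.05341744 0.13002515] T [-0.05906368  0.05325686] 0.06587500263954249
bolt area S [0.09302011 0.10583049] T [0.07274393 0.0863523 ] z [0.01570496 0.02714659] 61
[ 1.25176973 -0.12533757  0.47630434] [ 0.57850862 -0.0690967   0.04220938]
```

servo_tool(
  rows=[
    [-0.4,5,0,0,0,0,-1],
    [-1.1,12,0,0,0,0,-1],
    [-1.9,21,0,0,0,0,-1],
    [-2.8,31,0,0,0,0,-1],
    [-3.7,41,0,0,0,0,-1],
    [-4.6,51,0,0,0,0,-1],
    [-5.5,61,0,0,0,0,-1],
    [-6.3,70,0,0,0,0,-1],
    [-6.9,77,0,0,0,0,-1],
    [-7.2,80,0,0,0,0,-1],
  ],
)

```text
time_s: 15.5
tool_pos: [0.5711, 0.0109, 0.0422]
eef_rot: [[0.089, -0.996, 0.0], [-0.996, -0.089, -0.0], [0.0, -0.0, -1.0]]
wrist_force: [0.4, -4.8, 5.4]
grip_width: 0.0496
gripper_force: 20.0
```

Run:
```python
from bolt import *
red('side'); d=pickle.load(open('side.pkl','rb'))
cv2.imwrite('pics/s4.png',cv2.resize(d['img'][170:350,180:380],None,fx=3,fy=3,interpolation=cv2.INTER_CUBIC)[:,:,::-1])
print(env.read_state()['wrist_force'],env.read_state()['joint_positions'].round(1))
```

```text
side [226, 288, 6, 9, 33] [228.39, 291.91] z 0.023 S 97.7 T 84.9
[-0.74423578  0.03023853  8.05925323] [ 20.7  22.4 -25.8  -0.  -41.8 -15.6]
```

View pics/s4.png

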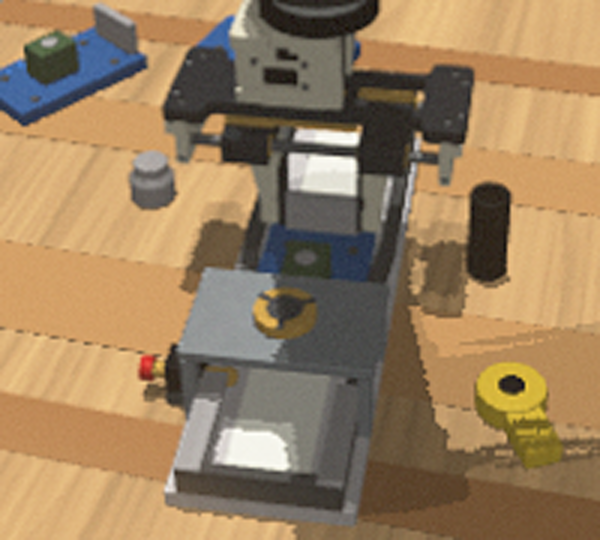

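The side crop shows the hand upright on the tail plate, the carrier's nose under the bridge, the red button out at (148,367) in the crop, and the neighbours untouched. Continue over the bevel.

servo_tool(
  rows=[
    [-0.3,3,0.3,0,0,0,-1],
    [-0.8,8,0.3,0,0,0,-1],
    [-1.3,14,0.3,0,0,0,-1],
    [-1.9,21,0.3,0,0,0,-1],
    [-2.5,28,0.3,0,0,0,-1],
    [-3.1,35,0.3,0,0,0,-1],
    [-3.8,42,0.3,0,0,0,-1],
    [-4.3,48,0.3,0,0,0,-1],
    [-4.7,52,0.3,0,0,0,-1],
    [-4.9,54,0.3,0,0,0,-1],
  ],
  squeeze=30,
)

```text
time_s: 16.55
tool_pos: [0.565, 0.0634, 0.0422]
eef_rot: [[0.089, -0.996, -0.002], [-0.996, -0.089, -0.002], [0.002, 0.002, -1.0]]
wrist_force: [-1.2, -9.6, 6.3]
grip_width: 0.0499
gripper_force: 30.0
```

Run:
```python
from bolt import *
red('side')
s=env.read_state(); print(s['wrist_force'],'TCP S',(s['tool_pos'][:2]-o)@u,'T',(s['tool_pos'][:2]-o)@v, s['grip_width'])
```

```text
side [224, 288, 5, 9, 33] [225.79, 291.64] z 0.024 S 97.8 T 89.8
[-4.11636693 -4.83599289  8.2303629 ] TCP S 0.005317407195438422 T -0.0027899059104973117 0.049716729227651815
```

The bolt is now pressed back (button T 84.9 to 89.8). The carrier origin is at about S = 71, with the latch expected at about 92-97. Approach.

servo_tool(
  rows=[
    [-0.1,1.5,0.3,0,0,0,-1],
    [-0.3,3,0.3,0,0,0,-1],
    [-0.4,4.5,0.3,0,0,0,-1],
    [-0.5,6,0.3,0,0,0,-1],
    [-0.7,7.5,0.3,0,0,0,-1],
    [-0.8,9,0.3,0,0,0,-1],
    [-0.9,10.5,0.3,0,0,0,-1],
    [-1.1,12,0.3,0,0,0,-1],
    [-1.2,13.5,0.3,0,0,0,-1],
    [-1.3,14.5,0.3,0,0,0,-1],
  ],
)

```text
time_s: 17.6
tool_pos: [0.5637, 0.0776, 0.0422]
eef_rot: [[0.089, -0.996, -0.003], [-0.996, -0.089, -0.002], [0.002, 0.003, -1.0]]
wrist_force: [-0.7, -8.5, 4.8]
grip_width: 0.0492
gripper_force: 30.0
```

```bash
cat > chk.py <<'E'
from bolt import *
red('side')
s=env.read_state(); print(s['wrist_force'],'TCP S',(s['tool_pos'][:2]-o)@u,'T',(s['tool_pos'][:2]-o)@v, s['grip_width'])
E
python3 chk.py
```

```text
side [224, 288, 5, 9, 32] [225.72, 291.75] z 0.023 S 98.1 T 89.9
[-3.29350965 -4.90412228  5.39065298] TCP S 0.019591149106762826 T -0.0028330935706985996 0.04946243075073378
```

Still pressed, origin at about 86. I go on in 2 mm steps.

servo_tool(
  rows=[
    [0,0.5,0.2,0,0,0,-1],
    [-0.1,1,0.2,0,0,0,-1],
    [-0.1,1.5,0.2,0,0,0,-1],
    [-0.2,2,0.2,0,0,0,-1],
    [-0.2,2.5,0.2,0,0,0,-1],
    [-0.3,3,0.2,0,0,0,-1],
    [-0.3,3,0.2,0,0,0,-1],
    [-0.3,3,0.2,0,0,0,-1],
    [-0.3,3,0.2,0,0,0,-1],
    [-0.3,3,0.2,0,0,0,-1],
  ],
)

```text
time_s: 18.65
tool_pos: [0.5634, 0.0813, 0.0423]
eef_rot: [[0.088, -0.996, -0.002], [-0.996, -0.088, -0.001], [0.001, 0.002, -1.0]]
wrist_force: [-3.7, -3.8, 3.6]
grip_width: 0.0498
gripper_force: 30.0
```

```bash
python3 chk.py
```

```text
side [224, 288, 6, 9, 33] [226.06, 291.45] z 0.024 S 97.2 T 89.5
[-3.99915616 -3.79738805  3.75625479] TCP S 0.023000783998623684 T -0.0028699239911387695 0.049694026436704335
```

servo_tool(
  rows=[
    [0,0.5,0,0,0,0,-1],
    [-0.1,1,0,0,0,0,-1],
    [-0.1,1.5,0,0,0,0,-1],
    [-0.2,2,0,0,0,0,-1],
    [-0.2,2,0,0,0,0,-1],
    [-0.2,2,0,0,0,0,-1],
    [-0.2,2,0,0,0,0,-1],
    [-0.2,2,0,0,0,0,-1],
    [-0.2,2,0,0,0,0,-1],
    [-0.2,2,0,0,0,0,-1],
  ],
)

```text
time_s: 19.7
tool_pos: [0.5632, 0.0837, 0.0423]
eef_rot: [[0.088, -0.996, -0.002], [-0.996, -0.088, -0.0], [-0.0, 0.002, -1.0]]
wrist_force: [-6.4, -0.9, 2.3]
grip_width: 0.0496
gripper_force: 30.0
```

```bash
python3 chk.py
```

```text
side [225, 288, 5, 9, 32] [226.72, 291.75] z 0.024 S 97.8 T 88.1
[-6.68889543 -0.46675318  3.56589491] TCP S 0.025486359417314974 T -0.002834999781592177 0.0499593540867631
```

The button is coming out (T = 88.1) and the drag is dropping, so it is entering the notch. A small step more.

servo_tool(
  rows=[
    [0,0.5,0,0,0,0,-1],
    [-0.1,1,0,0,0,0,-1],
    [-0.1,1.5,0,0,0,0,-1],
    [-0.1,1.5,0,0,0,0,-1],
    [-0.1,1.5,0,0,0,0,-1],
    [-0.1,1.5,0,0,0,0,-1],
    [-0.1,1.5,0,0,0,0,-1],
    [-0.1,1.5,0,0,0,0,-1],
    [-0.1,1.5,0,0,0,0,-1],
    [-0.1,1.5,0,0,0,0,-1],
  ],
)

```text
time_s: 20.75
tool_pos: [0.5631, 0.0853, 0.0423]
eef_rot: [[0.088, -0.996, -0.002], [-0.996, -0.088, -0.0], [-0.0, 0.002, -1.0]]
wrist_force: [-5.3, -0.7, 3.9]
grip_width: 0.0499
gripper_force: 30.0
```

```bash
python3 chk.py
```

```text
side [226, 288, 5, 8, 31] [227.68, 291.61] z 0.024 S 97.2 T 86.4
[-5.5168954  -0.33176455  3.24280743] TCP S 0.027039099465353086 T -0.002811524032011707 0.04996923876915905
```

servo_tool(
  rows=[
    [0,0.5,0,0,0,0,-1],
    [-0.1,1,0,0,0,0,-1],
    [-0.1,1.5,0,0,0,0,-1],
    [-0.1,1.5,0,0,0,0,-1],
    [-0.1,1.5,0,0,0,0,-1],
    [-0.1,1.5,0,0,0,0,-1],
    [-0.1,1.5,0,0,0,0,-1],
    [-0.1,1.5,0,0,0,0,-1],
    [-0.1,1.5,0,0,0,0,-1],
    [-0.1,1.5,0,0,0,0,-1],
  ],
)

```text
time_s: 21.8
tool_pos: [0.563, 0.0868, 0.0422]
eef_rot: [[0.088, -0.996, -0.002], [-0.996, -0.088, 0.0], [-0.0, 0.002, -1.0]]
wrist_force: [-5.5, 0.3, 2.5]
grip_width: 0.0496
gripper_force: 30.0
```

```bash
python3 chk.py
```

```text
side [226, 288, 6, 9, 33] [228.39, 291.91] z 0.024 S 97.7 T 84.9
[-6.0372371  -0.16609647  3.84727331] TCP S 0.028538823506134077 T -0.0027594134087959945 0.049489787095637894
```

The button is back at its exact starting pixel (228.4, 291.9), so the bolt is fully out in the notch. Release and rise.

servo_tool(
  rows=[
    [0,0,0,0,0,0,0.6],
    [0,0,0,0,0,0,0.6],
    [0,0,0,0,0,0,0.6],
    [0,0,0,0,0,0,0.6],
    [0,0,0,0,0,0,0.6],
    [0,0,4,0,0,0,0.6],
    [0,0,12,0,0,0,0.6],
    [0,0,28,0,0,0,0.6],
    [0,0,50,0,0,0,0.6],
    [0,0,75,0,0,0,0.6],
  ],
)

```text
time_s: 22.85
tool_pos: [0.564, 0.0862, 0.1188]
eef_rot: [[0.088, -0.996, -0.001], [-0.996, -0.088, -0.0], [0.0, 0.001, -1.0]]
wrist_force: [1.2, -0.1, 0.1]
grip_width: 0.0701
gripper_force: 0.0
```

servo_tool(
  rows=[
    [0,-10,20,0,0,0,0.6],
    [0,-30,40,0,0,0,0.6],
    [0,-60,60,0,0,0,0.6],
    [0,-90,70,0,0,0,0.6],
    [0,-120,80,0,0,0,0.6],
    [0,-150,80,0,0,0,0.6],
    [0,-180,80,0,0,0,0.6],
    [0,-200,80,0,0,0,0.6],
    [0,-205,80,0,0,0,0.6],
    [0,-205,80,0,0,0,0.6],
  ],
)

```text
time_s: 23.85
tool_pos: [0.5642, -0.1192, 0.1983]
eef_rot: [[0.087, -0.996, 0.001], [-0.996, -0.087, 0.0], [-0.0, -0.001, -1.0]]
wrist_force: [0.3, 0.7, 0.6]
grip_width: 0.0704
gripper_force: 0.0
```

Run:
```python
from bolt import *
red('side'); d=pickle.load(open('side.pkl','rb')); t=grab('top')
a=cv2.resize(d['img'][190:350,190:390],(500,400),interpolation=cv2.INTER_CUBIC)
b=cv2.resize(t['img'][140:300,140:340],(500,400),interpolation=cv2.INTER_CUBIC) 
cv2.imwrite('pics/f5.png',cv2.resize(np.hstack([a,b]),(800,320))[:,:,::-1])
P=cloud(t).reshape(-1,3); S=(P[:,:2]-o)@u; T=(P[:,:2]-o)@v; z=P[:,2]
m=(z>.046)&(z<.057)&(abs(T)<.03)&(S>-.02)&(S<.048); print('tail top S',np.percentile(S[m],[2,98]),'T',np.percentile(T[m],[2,98]),m.sum())
print(env.read_state()['wrist_force'],env.read_state()['tool_pos'])
```

```text
side [226, 288, 6, 9, 30] [228.43, 291.83] z 0.024 S 97.5 T 84.8
tail top S [0.0235333  0.03153266] T [-0.02578055  0.02172791] 85
[-0.56127952 -0.77624741  0.56960971] [ 0.56429557 -0.1181419   0.19809382]
```

View pics/f5.png

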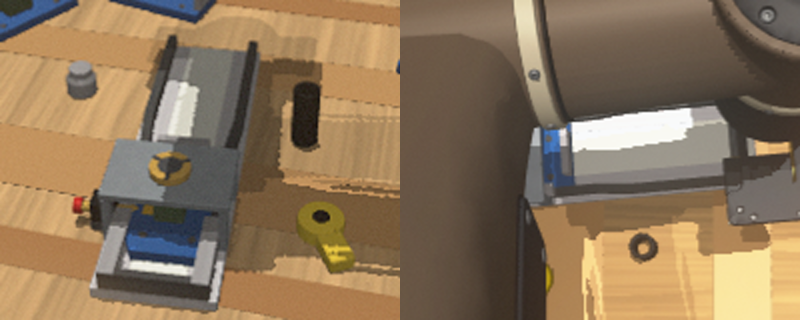

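The final picture shows the carrier's nose beyond the bridge at (165,235), the button out at (82,204), and the socket, cover and end cap standing as before. The tail is about 26 mm in front of the bridge and the hand is clear.

```bash
python3 -c "
from workcell import env
print(env.close_job())"
```

```text
the job is handed in; nothing more can be done
None
```

The job is handed in at about 24 s of the 67 s allowed: the carrier was set in the bay by its block, gripped again at its tail plate and slid until the bolt came fully out in the notch, and it is left latched with the hand clear and the socket, cover and end cap untouched.

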